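# Clear the bagging plate, then hold the bag-hanger arm out

### The job

With the wooden scraper block in the gripper, push all five loose white chips off the steel bagging plate (no fingers on the chips), then stand the scraper upright on the counter, clear of the plate. Then squeeze the black grip head of the telescopic bag-hanger arm so that its side button is pressed in, pull the arm out over the cleared plate to its second stop, which is as far as it goes, and finish while still holding it there with the button squeezed in. Leave the tin, the jar and the carton where they are.

Things in the scene. Friction and masses are not known exactly. Their poses are not given: they have to be found in the camera images.
- deck: Fixed station. Origin on the counter under the centre of a steel plate, 180 (x) by 170 mm (y), top 18 mm high, with three open edges. +x points to a dark square tube beyond the plate: 40 by 40 mm, level, centred at y = 0 and height 48 mm, x = 140 to 310 mm, on feet. A telescopic bag-hanger arm slides out of it over the plate, towards -x.
- hanger_grip (a point): Centre of the black grip head of the hanger arm: 50 (deck x) by 36 (deck y, without button) by 44 mm high, underside 8 mm above plate-top level. Arm fully in: deck x = 110 mm, y = 0, height 48 mm. Pinch it from above across deck y. A small steel hook reaches 46 mm ahead of the centre on the -x side. Axes as the deck's.
- catch_face (a point): Middle of the outer face of the grey release button on the deck +y side of the grip head: 34 mm long, 30 mm high, standing 6 mm out, so head plus button is 42 mm wide across deck y, 36.5 mm with the button fully in. Squeezing the head between two fingers presses it.
- hanger (a joint): How far the arm is out, m: 0 fully in (start), first stop 0.06, second stop 0.12, also the rigid end of travel. A catch locks it against pulling at 0 and 0.06, and keeps it out at 0.06 and 0.12, unless the button is held in; then it passes the first stop freely. A spring always draws it in: 3 N at 0, 5.4 N at 0.12.
- catch (a joint): How far the release button is pressed, m: 0 out, 0.0055 fully in; the catch lets go beyond 0.0035. The spring takes 2.3 N at the start of the press, 4.7 N fully in.
- scraper: Loose wooden block, 0.15 to 0.31 kg, standing on the counter left or right of the station. Foot 130 (x) by 26 (y) by 35 mm high with a rubber strip underneath; on it, centred, an upright grip rib 70 (x) by 22 mm (y), from 35 to 80 mm height. Origin: centre of the underside. Pinch the rib across y from above, push with a long face.
- tin: Bystander: low round tin, 72 mm across, 45 mm high, on the side opposite the scraper. Origin: centre of underside.
- jar: Bystander: amber jar with a steel cap, 70 mm across, 100 mm high, beyond the work on the left. Origin: centre of underside.
- carton: Bystander: closed cardboard carton 70 (x) x 90 (y) x 60 mm, beyond the work on the right. Origin: centre of underside.
- chip0: Loose white plastic chip of a broken crate, about 22 x 16 x 7 mm, 12 g, lying on the steel plate within 65 mm of its centre along deck x towards -x, 27 mm towards +x, and 55 mm along deck y. Origin: centre of its underside.
- chip1: Loose white plastic chip of a broken crate, about 22 x 16 x 7 mm, 12 g, lying on the steel plate within 65 mm of its centre along deck x towards -x, 27 mm towards +x, and 55 mm along deck y. Origin: centre of its underside.
- chip2: Loose white plastic chip of a broken crate, about 22 x 16 x 7 mm, 12 g, lying on the steel plate within 65 mm of its centre along deck x towards -x, 27 mm towards +x, and 55 mm along deck y. Origin: centre of its underside.
- chip3: Loose white plastic chip of a broken crate, about 22 x 16 x 7 mm, 12 g, lying on the steel plate within 65 mm of its centre along deck x towards -x, 27 mm towards +x, and 55 mm along deck y. Origin: centre of its underside.
- chip4: Loose white plastic chip of a broken crate, about 22 x 16 x 7 mm, 12 g, lying on the steel plate within 65 mm of its centre along deck x towards -x, 27 mm towards +x, and 55 mm along deck y. Origin: centre of its underside.
There are look-alikes about, which are no part of the job. There is more than one size of the scraper; the one meant has the size given above.

How it is judged:
By the outcome, as a careful person would: the job done as asked, in the order asked, and still so for the second after the job is handed in, while the arm keeps its last pose, push and grip.
It also fails if it takes over 58 s, if anything falls off the work surface, if the arm or the gripper's body presses on something with over 40 N, if the wrist force passes 120 N, or if a joint passes its speed limit or range.

### The arm

A 7-joint arm with a two-finger parallel gripper is mounted at the origin on the work surface. World frame = base frame: x ahead of the robot, y to its left, z up, the work surface at z = 0. Lengths are in m, angles in rad, forces in N, time in s.
With the tool pointing down it reaches from about 0.4 to 0.75 m from the base axis. Payload 19.5 kg.
Tool frame: the origin (TCP) lies between the finger pads; the fingertips stand 11 mm ahead of it and the grasp point (between the pads) lies 8 mm behind it; z points along the fingers, y is the direction in which the jaws open and shut (so a half turn about z gives the same grasp; the last joint's range is limited). The gripper opens to 85 mm and grips with 20 to 120 N. Pads are 22 mm wide; open, the fingers measure 114 mm over their backs; the gripper's body (76 mm by 85 mm) begins 54 mm behind the grasp point. The pads swing forward as they close: fully open they stand 13 mm farther back than shut.
Start: joints at [-1.313, 0.707, -0.028, 1.485, 0.022, 0.951, -0.075], TCP at [0.17, 0.549, 0.242] pointing down, gripper open.
Joint ranges: [-2.71, 2.71], [-0.32, 2.16], [-1.57, 1.52], [0, 2.45], [-1.46, 4.6], [0, 2.02], [-2.83, 2.83]. Speed limits (rad/s): [1.89, 1.89, 2.57, 2.57, 3.01, 3.01, 3.01].

### API

Orientations are given as a unit quaternion [w, x, y, z].
In Python, from rig import * gives the robot as it stands. The module is installed in compiled form; this text tells all that it offers.
- The arm moves only by the tool apply_moves, never from a script. Its argument "increments" is a list of rows, each a list of 3 entries, a list of its own where there are three numbers: the shift along the tool's x, y, z in cm, then the turn, a rotation vector about the tool's x, y, z in degrees, then the finger opening in cm, from 0 to 8.54. In form: [[[x, y, z], [rx, ry, rz], fingers], ...]. A call has 1 to 10 rows; each row shifts and turns the commanded pose from where the row before left it, along the tool's axes as they then stand; what a row does not reach is not made up. A row lasts 1/8 s, in which the tool goes at most 62.5 mm and 10.7 degrees, less where a joint would pass 70% of its speed; a pose out of reach is approached as far as the arm can. A call is refused whole if a number of a shift passes 6.25 or a number of a turn 10.7, either way. A call with a gripper value outside its range is refused whole. The fingers move at their own pace and stop on an object; "squeeze" is the grip in N (left out, the last holds). Time passes only in rows, so rows that do not move let the fingers close. It gives the time, the measured TCP pose, the force and the opening at its end, in the units of the state.
- state(): the state, without advancing time (a new reading comes with each control period).
- camera(name): name is "side" or "top"; returns a dict with "color" (480x640x3 uint8, blue, green, red), "mtx" (3x3 intrinsics, pixels), "world_to_cam" (4x4, takes a point from world to camera coordinates). Camera axes: x right, y up, looking along -z (the intrinsics and any distortion apply to the point x, -y, -z); pixel columns grow to the right and rows downward; lengths in m; the calibration is good to about 2 mm. A picture is of the moment at which its call begins. There is no depth.
- finish_job(): hands the job in, once; it reports no verdict.
The state is a dict: "t": time; "joint_positions": joint angles; "qd": joint speeds; "joint_torque": joint torques, N m; "tool_pos": TCP position; "eef_rot": TCP orientation; "contact_force": force on the tool from outside, world axes, zero at the start; "torque": the same for the moment, N m; "grip_width": opening from 0.0 (shut) to 1.0 (fully open).
Only numpy, scipy, OpenCV 4.12 (cv2) and the standard library are available. Lean on these libraries where they do the work, as an engineer would, in place of code of your own. Each camera call takes 0.05 s, during which the arm holds its last target. There are 200 camera calls.

## Working session

There is one attempt and no reset: what is moved stays moved. The work goes in short steps, Python scripts to look and compute and a tool call to move; the robot and the scene stay as the last step left them, time stands still between calls to the robot, and variables do not carry over. Pictures are saved under pics/ and viewed, about 8 in all and at most 12, crops included, and the job is handed in when it is done.

Besides the shell and the picture viewer there is one more tool, called after "Request:" in YAML: its name, and indented under it one key for each argument. apply_moves: Moves the arm, as the interface text tells. Its arguments: {"type":"object","properties":{"increments":{"type":"array","items":{"type":"array"}},"squeeze":{"type":"number"}},"required":["increments"]}

```bash
mkdir -p pics; cat > h.py <<'E'
from rig import *
import numpy as np, cv2
def save(n,img): cv2.imwrite(f'pics/{n}.png',img)
def ray(c,u,v):
    p=np.array([(u-c['mtx'][0,2])/c['mtx'][0,0],(v-c['mtx'][1,2])/c['mtx'][1,1],1.])
    d=np.array([p[0],-p[1],-1.]);M=c['world_to_cam'];R=M[:3,:3]
    return -R.T@M[:3,3],R.T@d
def atz(c,u,v,z):
    o,d=ray(c,u,v);return o+d*(z-o[2])/d[2]
def proj(c,P):
    q=c['world_to_cam'][:3,:3]@np.array(P)+c['world_to_cam'][:3,3]
    return np.array([c['mtx'][0,0]*q[0]/-q[2]+c['mtx'][0,2],c['mtx'][1,1]*-q[1]/-q[2]+c['mtx'][1,2]])
def tri(c1,p1,c2,p2):
    o1,d1=ray(c1,*p1);o2,d2=ray(c2,*p2);A=np.stack([d1,-d2],1)
    s=np.linalg.lstsq(A,o2-o1,rcond=None)[0];a=o1+s[0]*d1;b=o2+s[1]*d2
    return (a+b)/2,np.linalg.norm(a-b)
E
python3 - <<'E'
from h import *
import pickle
C={n:camera(n) for n in('side','top')}
pickle.dump(C,open('c0.pkl','wb'))
for n in C: save(n+'0',C[n]['color']);print(n,C[n]['mtx'].tolist(),C[n]['world_to_cam'].round(3).tolist(),C[n].keys())
s=state();print(s['t'],s['tool_pos'],s['eef_rot'],s['contact_force'],s['grip_width'])
E
```

```text
side [[528.9343502740112, 0.0, 315.614601296037], [0.0, 528.9343502740112, 233.9978392843453], [0.0, 0.0, 1.0]] [[0.908, -0.418, -0.013, -0.448], [0.212, 0.433, 0.876, -0.152], [-0.361, -0.798, 0.482, -1.097], [0.0, 0.0, 0.0, 1.0]] dict_keys(['color', 'mtx', 'world_to_cam'])
top [[434.0797347133285, 0.0, 317.01139392114777], [0.0, 434.0797347133285, 236.98176986190836], [0.0, 0.0, 1.0]] [[0.023, -1.0, -0.007, -0.06], [0.98, 0.021, 0.198, -0.458], [-0.198, -0.011, 0.98, -0.896], [0.0, 0.0, 0.0, 1.0]] dict_keys(['color', 'mtx', 'world_to_cam'])
0.1 [0.16976428 0.5491555  0.24189689] [-4.09831190e-05  1.49335089e-01  9.88786539e-01 -4.57893977e-04] [-0.44523357 -0.22493796  0.06273366] 0.9959663290421139
```

View pics/side0.png

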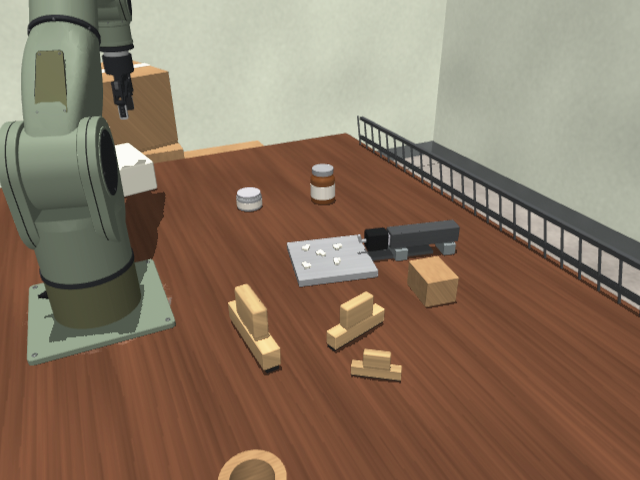

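View pics/top0.png

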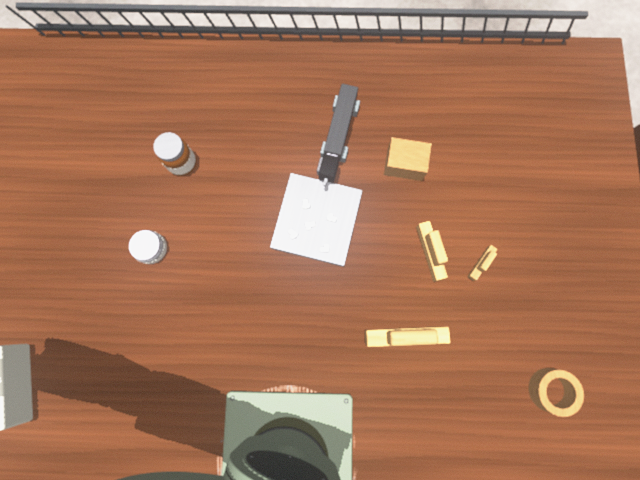

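The side view shows a large scraper at (254,327), a medium one at (356,320) and a small one at (376,366). In the top view they are at (408,337), (433,251) and (484,262). I'll measure their lengths and check an enlarged crop.

```bash
python3 - <<'E'
from h import *
import pickle
C=pickle.load(open('c0.pkl','rb'));t,s=C['top'],C['side']
for n,a,b in (('large',(367,339),(450,336)),('med',(425,222),(440,280)),('small',(494,247),(474,279))):
    A,B=atz(t,*a,.03),atz(t,*b,.03);print(n,np.linalg.norm(A-B).round(4),((A+B)/2).round(3))
cs=[(291,175),(361,189),(346,264),(271,247)]
print([atz(t,*c,.018).round(3).tolist() for c in cs])
r=lambda im,x,y,w,h:cv2.resize(im[y:y+h,x:x+w],(400,300),interpolation=cv2.INTER_CUBIC)
tt=t['color'];g=cv2.convertScaleAbs(np.where(tt>170,tt,170)-170,alpha=3)
o=np.vstack([np.hstack([r(tt,260,165,120,105)[:, :],r(tt,400,210,100,75)]),np.hstack([r(s['color'],280,225,120,90),r(s['color'],310,280,100,75)])])
o[:300,:400]=r(g,260,160,120,90+20)
save('comp',o)
E
```

```text
large 0.1748 [ 0.251 -0.247  0.03 ]
med 0.1312 [ 0.437 -0.303  0.03 ]
small 0.0853 [ 0.413 -0.414  0.03 ]
[[0.609, 0.013, 0.018], [0.579, -0.147, 0.018], [0.405, -0.115, 0.018], [0.44, 0.052, 0.018]]
```

View pics/comp.png

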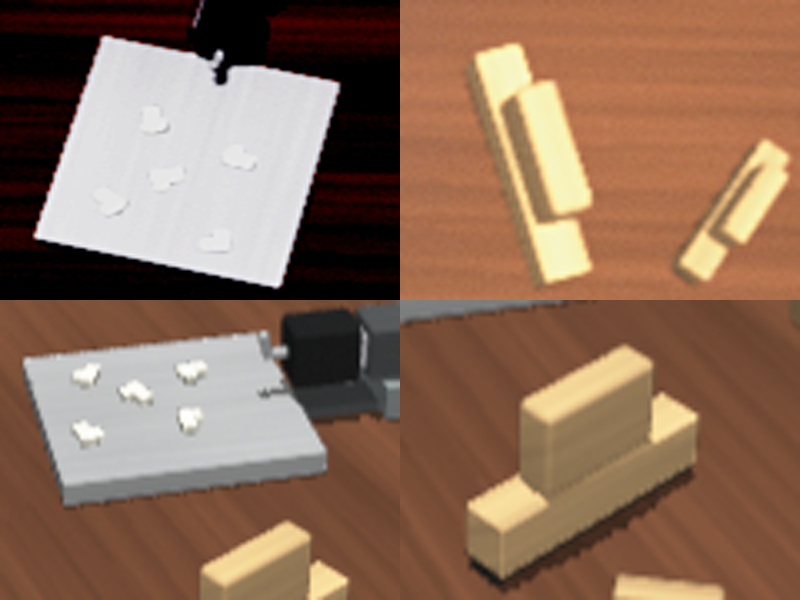

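The composite crop confirms the medium scraper is the right one: about 131 mm long, against 175 mm and 85 mm for the look-alikes. There are five chips on the plate. Next I'll fit the poses from both views.

```bash
python3 - <<'E'
from h import *
import pickle
from scipy.optimize import least_squares
C=pickle.load(open('c0.pkl','rb'));t,s=C['top'],C['side']
def fit(name,mod,T,S,p0):
    def W(p):
        c,q=np.cos(p[3]),np.sin(p[3]);m=np.array(mod)
        return np.c_[p[0]+c*m[:,0]-q*m[:,1],p[1]+q*m[:,0]+c*m[:,1],p[2]+m[:,2]]
    f=lambda p:np.concatenate([np.array([proj(t,w) for w in W(p)])-T,np.array([proj(s,w) for w in W(p)])-S]).ravel()
    r=least_squares(f,p0,loss='soft_l1');print(name,r.x[:3].round(4),np.degrees(r.x[3]).round(2),'res',np.abs(r.fun).round(1));return r.x
D=fit('deck',[(.09,.085,.018),(.09,-.085,.018),(-.09,-.085,.018),(-.09,.085,.018)],
 [(291.5,174),(362,190.5),(344,265),(271,247)],[(358.9,234.6),(377.5,271.5),(299.5,281),(287.5,242.4)],[.5,-.05,0,-.18])
m=[(x,y,.035) for x,y in((.065,.013),(.065,-.013),(-.065,.013),(-.065,-.013))]+[(x,y,.08) for x,y in((.035,.011),(.035,-.011),(-.035,.011),(-.035,-.011))]
P=fit('scr',m,[(418.7,224.2),(429.5,220.7),(437,281),(447.5,277.5),(429.2,233.2),(438.2,230),(438.7,264.5),(447.5,261.7)],
 [(374.2,304),(384,308.7),(327.5,331.7),(336.5,336.2),(366.2,291.7),(373,297),(340.2,305.5),(347,310)],[.437,-.303,0,.25])
c,q=np.cos(D[3]),np.sin(D[3]);R=np.array([[c,-q],[q,c]])
cr=[(152,118),(167,178),(110,202),(240,157),(214,240)]
for u,v in cr:print('chip deck',(R.T@(atz(t,260+u*.3,160+v*110/300,.022)[:2]-D[:2])).round(4))
print('head top both',[proj(k,np.r_[D[:2]+R@[.085,0],.07]).round(1) for k in(t,s)])
E
```

```text
deck [ 0.5093 -0.0489 -0.0038] -13.21 res [0.2 1.6 0.9 0.5 0.2 0.5 0.8 0.3 0.9 0.5 1.  0.3 0.7 0.1 0.6 0.7]
scr [ 0.4375 -0.3038 -0.0031] 16.41 res [0.4 0.3 0.  0.2 0.3 0.3 0.7 0.  0.9 1.  0.1 0.4 0.1 0.3 1.5 0.2 0.5 0.7
 0.5 0.6 1.8 0.1 1.1 2.5 0.7 0.9 1.  1.1 1.6 0.2 0.  1.2]
chip deck [0.0247 0.0333]
chip deck [-0.0221  0.0105]
chip deck [-0.051   0.0423]
chip deck [ 0.0073 -0.0326]
chip deck [-0.0642 -0.0328]
head top both [array([326.8, 175. ]), array([366.4, 231.6])]
```

```bash
cat > plan.py <<'E'
from rig import *
import numpy as np
def yaw(q):
    w,x,y,z=q; return np.degrees(np.arctan2(w*w-x*x+y*y-z*z,2*(x*y-w*z)))
def plan(wps,fing,start=None):
    """wps: (x,y,z,yaw of tool y deg,n rows)"""
    s=state();p=np.array(s['tool_pos']);a=yaw(s['eef_rot'])
    if start is not None:p=np.array(start[:3]);a=start[3]
    for x,y,z,b,n in wps:
        tot=np.array([x,y,z])-p;da=(b-a+180)%360-180;rows=[]
        for k in range(n):
            r=np.radians(a);ty=np.array([np.cos(r),np.sin(r),0]);tx=np.array([-np.sin(r),np.cos(r),0])
            d=(np.array([x,y,z])-p)/(n-k);st=(((b-a+180)%360)-180)/(n-k)
            sh=np.round([d@tx*100,d@ty*100,-d[2]*100],2);rz=round(-st,1)
            p=p+(tx*sh[0]+ty*sh[1])/100-np.array([0,0,sh[2]])/100;a-=rz
            rows.append(f"[[{sh[0]},{sh[1]},{sh[2]}],[0,0,{rz}],{fing}]")
        print('['+','.join(rows)+']')
E
python3 -c "
from plan import *
print(yaw(state()['eef_rot']))
plan([(.42,.35,.242,84,8),(.52,.05,.25,95,8),(.4375,-.304,.16,106.4,10)],8.5)"
```

```text
72.8232047797779
[[[-3.72,-1.45,-0.0],[0,0,-1.4],8.5],[[-3.69,-1.55,-0.0],[0,0,-1.4],8.5],[[-3.65,-1.63,-0.0],[0,0,-1.4],8.5],[[-3.61,-1.72,-0.0],[0,0,-1.4],8.5],[[-3.56,-1.81,-0.0],[0,0,-1.4],8.5],[[-3.52,-1.9,-0.0],[0,0,-1.4],8.5],[[-3.47,-1.99,-0.01],[0,0,-1.4],8.5],[[-3.42,-2.07,-0.0],[0,0,-1.4],8.5]]
[[[-1.63,-3.6,-0.1],[0,0,-1.4],8.5],[[-1.55,-3.64,-0.1],[0,0,-1.4],8.5],[[-1.46,-3.67,-0.1],[0,0,-1.4],8.5],[[-1.36,-3.71,-0.1],[0,0,-1.4],8.5],[[-1.27,-3.74,-0.1],[0,0,-1.3],8.5],[[-1.19,-3.77,-0.1],[0,0,-1.4],8.5],[[-1.1,-3.8,-0.1],[0,0,-1.3],8.5],[[-1.01,-3.82,-0.1],[0,0,-1.4],8.5]]
[[[1.13,-3.45,0.9],[0,0,-1.1],8.5],[[1.2,-3.43,0.9],[0,0,-1.1],8.5],[[1.26,-3.41,0.9],[0,0,-1.1],8.5],[[1.33,-3.38,0.9],[0,0,-1.2],8.5],[[1.4,-3.36,0.9],[0,0,-1.1],8.5],[[1.46,-3.33,0.9],[0,0,-1.2],8.5],[[1.53,-3.3,0.9],[0,0,-1.1],8.5],[[1.6,-3.26,0.9],[0,0,-1.2],8.5],[[1.66,-3.23,0.9],[0,0,-1.1],8.5],[[1.73,-3.2,0.9],[0,0,-1.2],8.5]]
```

Request:
apply_moves:
  increments:
    - [[-3.7, -1.5, 0], [0, 0, -1.4], 8.5]
    - [[-3.7, -1.5, 0], [0, 0, -1.4], 8.5]
    - [[-3.6, -1.6, 0], [0, 0, -1.4], 8.5]
    - [[-3.6, -1.7, 0], [0, 0, -1.4], 8.5]
    - [[-3.6, -1.8, 0], [0, 0, -1.4], 8.5]
    - [[-3.5, -1.9, 0], [0, 0, -1.4], 8.5]
    - [[-3.5, -2, 0], [0, 0, -1.4], 8.5]
    - [[-3.4, -2, 0], [0, 0, -1.4], 8.5]

```text
t: 1.1
tool_pos: [0.4208, 0.3504, 0.2421]
eef_rot: [-0.0, 0.052, 0.999, -0.0]
contact_force: [-0.2, 0.2, 0.7]
grip_width: 0.994
```

Request:
apply_moves:
  increments:
    - [[-1.6, -3.6, -0.1], [0, 0, -1.4], 8.5]
    - [[-1.6, -3.6, -0.1], [0, 0, -1.4], 8.5]
    - [[-1.5, -3.7, -0.1], [0, 0, -1.4], 8.5]
    - [[-1.4, -3.7, -0.1], [0, 0, -1.4], 8.5]
    - [[-1.3, -3.7, -0.1], [0, 0, -1.4], 8.5]
    - [[-1.2, -3.8, -0.1], [0, 0, -1.4], 8.5]
    - [[-1.1, -3.8, -0.1], [0, 0, -1.3], 8.5]
    - [[-1, -3.8, -0.1], [0, 0, -1.3], 8.5]

```text
t: 2.1
tool_pos: [0.5215, 0.0506, 0.2502]
eef_rot: [-0.0, -0.044, 0.999, -0.0]
contact_force: [0.4, 0.7, -0.4]
grip_width: 0.995
```

Request:
apply_moves:
  increments:
    - [[1.1, -3.4, 0.9], [0, 0, -1.1], 8.5]
    - [[1.2, -3.4, 0.9], [0, 0, -1.1], 8.5]
    - [[1.3, -3.4, 0.9], [0, 0, -1.1], 8.5]
    - [[1.3, -3.4, 0.9], [0, 0, -1.2], 8.5]
    - [[1.4, -3.4, 0.9], [0, 0, -1.1], 8.5]
    - [[1.5, -3.3, 0.9], [0, 0, -1.2], 8.5]
    - [[1.5, -3.3, 0.9], [0, 0, -1.1], 8.5]
    - [[1.6, -3.3, 0.9], [0, 0, -1.2], 8.5]
    - [[1.7, -3.2, 0.9], [0, 0, -1.1], 8.5]
    - [[1.7, -3.2, 0.9], [0, 0, -1.2], 8.5]

```text
t: 3.35
tool_pos: [0.4383, -0.3026, 0.1599]
eef_rot: [-0.0, -0.143, 0.99, 0.0]
contact_force: [0.8, 0.3, 0.2]
grip_width: 0.995
```

```bash
python3 - <<'E'
from plan import *
from h import *
C={n:camera(n) for n in('side','top')}
s=state();print(s['t'],s['tool_pos'],yaw(s['eef_rot']),s['eef_rot'],s['contact_force'])
r=lambda im,x,y,w,h:cv2.resize(im[y:y+h,x:x+w],(400,400),interpolation=cv2.INTER_CUBIC)
P=[.4375,-.3038]
save('near',np.hstack([r(C['top']['color'],370,190,120,120),r(C['side']['color'],280,215,130,130)]))
plan([(.4375,-.304,.055,106.4,5)],8.5)
E
```

```text
3.45 [ 0.43684718 -0.30492496  0.15910315] 106.1831192140921 [-1.14724480e-03 -1.40755279e-01  9.90043739e-01 -1.74903171e-04] [-0.42872913  0.99574278  0.36525217]
[[[-0.02,0.01,2.08],[0,0,-0.0],8.5],[[-0.02,0.02,2.08],[0,0,-0.1],8.5],[[-0.02,0.01,2.08],[0,0,-0.0],8.5],[[-0.01,0.02,2.09],[0,0,-0.1],8.5],[[-0.02,0.01,2.08],[0,0,-0.0],8.5]]
```

View pics/near.png

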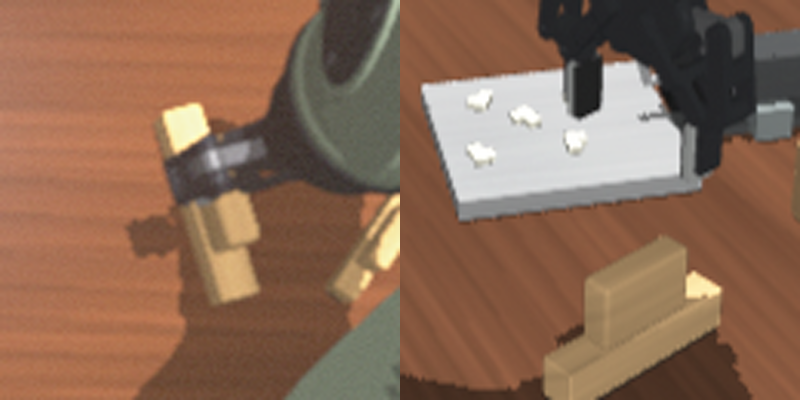

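The gripper is centred over the correct scraper: jaws near crop (215,160) in the top half, block near (640,320) in the side half. Descending and gripping.

Request:
apply_moves:
  increments:
    - [[0, 0, 2.1], [0, 0, 0], 8.5]
    - [[0, 0, 2.1], [0, 0, 0], 8.5]
    - [[0, 0, 2.1], [0, 0, 0], 8.5]
    - [[0, 0, 2.1], [0, 0, 0], 8.5]
    - [[0, 0, 2.0], [0, 0, 0], 8.5]
    - [[0, 0, 0], [0, 0, 0], 5]
    - [[0, 0, 0], [0, 0, 0], 3]
    - [[0, 0, 0], [0, 0, 0], 0]
    - [[0, 0, 0], [0, 0, 0], 0]
    - [[0, 0, 0], [0, 0, 0], 0]
  squeeze: 60

```text
t: 4.7
tool_pos: [0.439, -0.3017, 0.057]
eef_rot: [0.0, -0.143, 0.99, -0.0]
contact_force: [-0.6, 0.2, 8.5]
grip_width: 0.252
```

Request:
apply_moves:
  increments:
    - [[0, 0, 0], [0, 0, 0], 0]
    - [[0, 0, 0], [0, 0, 0], 0]
    - [[0, 0, 0], [0, 0, 0], 0]

```text
t: 5.08
tool_pos: [0.439, -0.3017, 0.057]
eef_rot: [0.0, -0.143, 0.99, -0.0]
contact_force: [-0.2, 0.8, 7.5]
grip_width: 0.247
```

```bash
python3 - <<'E'
from plan import *
D=np.array([.5093,-.0489]);a=np.radians(-13.2);R=np.array([[np.cos(a),-np.sin(a)],[np.sin(a),np.cos(a)]])
w=lambda x,y:tuple(D+R@[x,y])
s=state();print(s['tool_pos'],yaw(s['eef_rot']),s['contact_force'])
P=w(-.02,-.13);Q=w(-.02,.092);print(P,Q)
st=(.439,-.3017,.057,106.4)
plan([(.439,-.3017,.117,106.4,3),(*P,.117,76.8,6),(*P,.0775,76.8,3),(*Q,.0775,76.8,14)],0,st)
E
```

```text
[ 0.43901862 -0.30165179  0.0569863 ] 106.41803944882575 [-0.21308062  0.81652104  7.46044181]
(np.float64(0.4601428088281515), np.float64(-0.17089823997129772)) (np.float64(0.5108367019927171), np.float64(0.045236276466543865))
[[[0.0,0.0,-2.0],[0,0,-0.0],0],[[0.0,0.0,-2.0],[0,0,-0.0],0],[[0.0,0.0,-2.0],[0,0,-0.0],0]]
[[[-0.95,1.99,-0.0],[0,0,4.9],0],[[-0.78,2.07,-0.0],[0,0,4.9],0],[[-0.6,2.12,-0.0],[0,0,5.0],0],[[-0.41,2.17,-0.0],[0,0,4.9],0],[[-0.23,2.2,-0.0],[0,0,4.9],0],[[-0.04,2.21,-0.0],[0,0,5.0],0]]
[[[-0.0,-0.0,1.32],[0,0,-0.0],0],[[-0.0,-0.0,1.32],[0,0,-0.0],0],[[-0.0,-0.0,1.31],[0,0,-0.0],0]]
[[[-0.0,1.59,-0.0],[0,0,-0.0],0],[[-0.0,1.59,-0.0],[0,0,-0.0],0],[[-0.0,1.58,-0.0],[0,0,-0.0],0],[[-0.0,1.59,-0.0],[0,0,-0.0],0],[[-0.0,1.58,-0.0],[0,0,-0.0],0],[[-0.0,1.59,-0.0],[0,0,-0.0],0],[[-0.0,1.58,-0.0],[0,0,-0.0],0],[[-0.0,1.59,-0.0],[0,0,-0.0],0],[[-0.0,1.58,-0.0],[0,0,-0.0],0],[[-0.0,1.59,-0.0],[0,0,-0.0],0],[[-0.0,1.58,-0.0],[0,0,-0.0],0],[[-0.0,1.59,-0.0],[0,0,-0.0],0],[[-0.0,1.58,-0.0],[0,0,-0.0],0],[[-0.0,1.59,-0.0],[0,0,-0.0],0]]
```

Request:
apply_moves:
  increments:
    - [[0, 0, -2], [0, 0, 0], 0]
    - [[0, 0, -2], [0, 0, 0], 0]
    - [[0, 0, -2], [0, 0, 0], 0]
    - [[-0.9, 2, 0], [0, 0, 4.9], 0]
    - [[-0.8, 2.1, 0], [0, 0, 4.9], 0]
    - [[-0.6, 2.1, 0], [0, 0, 5], 0]
    - [[-0.4, 2.2, 0], [0, 0, 4.9], 0]
    - [[-0.2, 2.2, 0], [0, 0, 4.9], 0]
    - [[0, 2.2, 0], [0, 0, 5], 0]
    - [[0, 0, 1], [0, 0, 0], 0]

```text
t: 6.32
tool_pos: [0.4594, -0.169, 0.1067]
eef_rot: [0.001, 0.114, 0.993, 0.0]
contact_force: [-0.1, -1.3, -2.1]
grip_width: 0.254
```

```bash
python3 - <<'E'
from plan import *
from h import *
C={n:camera(n) for n in('side','top')}
s=state();print(s['t'],s['tool_pos'],yaw(s['eef_rot']),s['eef_rot'],s['contact_force'],s['grip_width'])
r=lambda im,x,y,w,h:cv2.resize(im[y:y+h,x:x+w],(400,400),interpolation=cv2.INTER_CUBIC)
save('held',np.hstack([r(C['top']['color'],260,160,130,130),r(C['side']['color'],270,205,130,130)]))
E
```

```text
6.425 [ 0.45838798 -0.17057679  0.1056548 ] 76.88997404586166 [-5.23457403e-04  1.14157213e-01  9.93462554e-01 -1.02867290e-04] [-1.01765109 -0.38315251 -1.4191115 ] 0.24838639287597325
```

View pics/held.png

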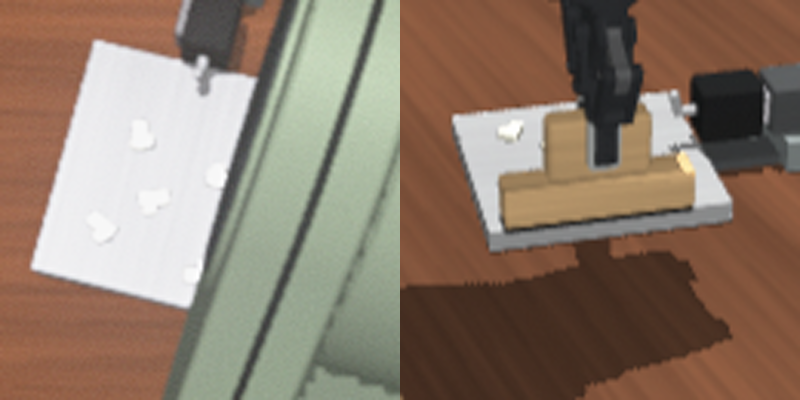

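```bash
python3 - <<'E'
from h import *
import pickle
s=pickle.load(open('c0.pkl','rb'))['side']
c,q=np.cos(np.radians(-13.1)),np.sin(np.radians(-13.1))
for z in(.0487,.0437,.0387):
  for x,y,h in((-.065,-.013,0),(.065,-.013,0),(-.065,-.013,.035),(-.035,-.011,.08),(.035,-.011,.08)):
    print(z,x,h,proj(s,(.4584+c*x-q*y,-.1706+q*x+c*y,z+h)).round(1))
print('meas botL (303.5,278.8) botR (365.2,271.6) topL',(270+100*.325,205+177*.325),'rib',(270+147*.325,205+113*.325),(270+250*.325,205+112*.325))
E
```

```text
0.0487 -0.065 0 [304.8 282.4]
0.0487 0.065 0 [366.1 274.7]
0.0487 -0.065 0.035 [304.4 267.9]
0.0487 -0.035 0.08 [318.6 246.4]
0.0487 0.035 0.08 [352.8 242.5]
0.0437 -0.065 0 [304.9 284.4]
0.0437 0.065 0 [366.1 276.7]
0.0437 -0.065 0.035 [304.5 270. ]
0.0437 -0.035 0.08 [318.6 248.6]
0.0437 0.035 0.08 [352.7 244.6]
0.0387 -0.065 0 [304.9 286.4]
0.0387 0.065 0 [366.  278.7]
0.0387 -0.065 0.035 [304.5 272.1]
0.0387 -0.035 0.08 [318.7 250.7]
0.0387 0.035 0.08 [352.7 246.8]
meas botL (303.5,278.8) botR (365.2,271.6) topL (302.5, 262.525) rib (317.775, 241.725) (351.25, 241.4)
```

Request:
apply_moves:
  increments:
    - [[0, 2, 0], [0, 0, 0], 0]
    - [[0, 2, 0], [0, 0, 0], 0]
    - [[0, 1.8, 0], [0, 0, 0], 0]
    - [[0, 0, 1], [0, 0, 0], 0]
    - [[0, 0, 1], [0, 0, 0], 0]
    - [[0, 0, 0.3], [0, 0, 0], 0]
    - [[0, 0, 0], [0, 0, 0], 0]

```text
t: 7.3
tool_pos: [0.4717, -0.1143, 0.083]
eef_rot: [-0.0, 0.115, 0.993, -0.0]
contact_force: [-0.7, 0.5, -1.2]
grip_width: 0.247
```

Request:
apply_moves:
  increments:
    - [[0, 0, 0.3], [0, 0, 0], 0]
    - [[0, 0, 0], [0, 0, 0], 0]

```text
t: 7.55
tool_pos: [0.4719, -0.1139, 0.0803]
eef_rot: [-0.0, 0.115, 0.993, -0.0]
contact_force: [-0.6, 0.2, -1.8]
grip_width: 0.251
```

Request:
apply_moves:
  increments:
    - [[0, 0, 0.2], [0, 0, 0], 0]
    - [[0, 0, 0], [0, 0, 0], 0]

```text
t: 7.8
tool_pos: [0.4719, -0.1139, 0.0782]
eef_rot: [-0.0, 0.115, 0.993, -0.0]
contact_force: [-0.3, 0.7, -3.0]
grip_width: 0.252
```

Request:
apply_moves:
  increments:
    - [[0, 0, 0.2], [0, 0, 0], 0]
    - [[0, 0, 0], [0, 0, 0], 0]

```text
t: 8.05
tool_pos: [0.4719, -0.1139, 0.0762]
eef_rot: [-0.0, 0.115, 0.993, -0.0]
contact_force: [-0.2, 0.1, -1.3]
grip_width: 0.249
```

Request:
apply_moves:
  increments:
    - [[0, 0, 0.2], [0, 0, 0], 0]
    - [[0, 0, 0], [0, 0, 0], 0]

```text
t: 8.3
tool_pos: [0.472, -0.1142, 0.0748]
eef_rot: [0.0, 0.115, 0.993, -0.0]
contact_force: [-3.4, -1.5, 14.2]
grip_width: 0.251
```

Contact came at about z = 0.0755. I'll raise 2.5 mm and sweep.

Request:
apply_moves:
  increments:
    - [[0, 0, -0.25], [0, 0, 0], 0]
    - [[0, 0, 0], [0, 0, 0], 0]
    - [[0, 1.2, 0], [0, 0, 0], 0]
    - [[0, 1.5, 0], [0, 0, 0], 0]
    - [[0, 1.5, 0], [0, 0, 0], 0]
    - [[0, 1.5, 0], [0, 0, 0], 0]
    - [[0, 1.5, 0], [0, 0, 0], 0]
    - [[0, 1.5, 0], [0, 0, 0], 0]
    - [[0, 1.5, 0], [0, 0, 0], 0]

```text
t: 9.43
tool_pos: [0.4954, -0.0136, 0.0768]
eef_rot: [-0.0, 0.115, 0.993, -0.0]
contact_force: [0.4, 0.0, -1.9]
grip_width: 0.246
```

Request:
apply_moves:
  increments:
    - [[0, 1.5, 0], [0, 0, 0], 0]
    - [[0, 1.5, 0], [0, 0, 0], 0]
    - [[0, 1.5, 0], [0, 0, 0], 0]
    - [[0, 1.3, 0], [0, 0, 0], 0]
    - [[0, 0.5, 0], [0, 0, 0], 0]
    - [[0, 0, 0], [0, 0, 0], 0]
    - [[0, 0, -2.5], [0, 0, 0], 0]
    - [[0, 0, -2.5], [0, 0, 0], 0]
    - [[0, 0, 0], [0, 0, 0], 0]

```text
t: 10.55
tool_pos: [0.51, 0.0462, 0.1279]
eef_rot: [0.001, 0.115, 0.993, 0.0]
contact_force: [-0.0, 0.2, -2.5]
grip_width: 0.251
```

```bash
python3 - <<'E'
from plan import *
from h import *
C={n:camera(n) for n in('side','top')}
s=state();print(s['t'],s['tool_pos'],yaw(s['eef_rot']),s['contact_force'],s['grip_width'])
save('swept',np.hstack([cv2.resize(C['top']['color'][110:310,200:400],(400,400),interpolation=2),cv2.resize(C['side']['color'][190:320,270:400],(400,400),interpolation=2)]))
plan([(.5,-.16,.135,76.8,6),(.439,-.3017,.12,106.4,5),(.439,-.3017,.062,106.4,3)],0)
E
```

```text
10.65 [0.50935811 0.04633699 0.12631225] 76.79024203689121 [-0.5633342   0.96829071 -2.28514356] 0.2501276589741869
[[[-0.63,-3.38,-0.14],[0,0,-0.0],0],[[-0.63,-3.38,-0.15],[0,0,-0.0],0],[[-0.64,-3.39,-0.14],[0,0,-0.0],0],[[-0.63,-3.38,-0.15],[0,0,-0.0],0],[[-0.64,-3.39,-0.14],[0,0,-0.0],0],[[-0.63,-3.38,-0.15],[0,0,-0.0],0]]
[[[0.54,-3.04,0.3],[0,0,-5.9],0],[[0.85,-2.97,0.3],[0,0,-5.9],0],[[1.15,-2.86,0.3],[0,0,-5.9],0],[[1.44,-2.73,0.3],[0,0,-6.0],0],[[1.71,-2.57,0.3],[0,0,-5.9],0]]
[[[-0.0,0.0,1.93],[0,0,-0.0],0],[[-0.0,0.0,1.94],[0,0,-0.0],0],[[-0.0,0.0,1.93],[0,0,-0.0],0]]
```

View pics/swept.png

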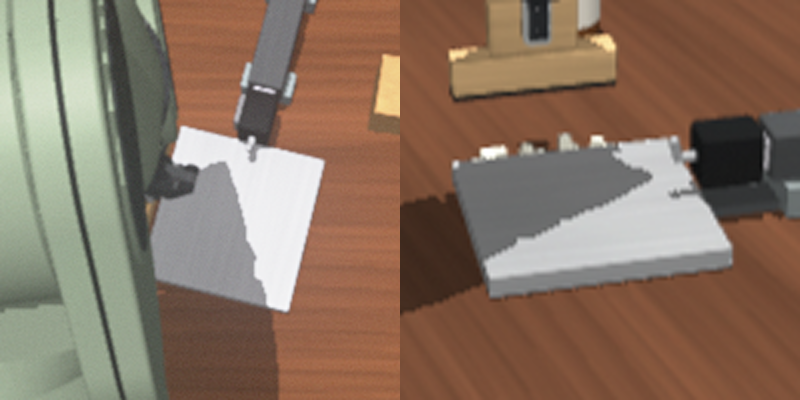

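Request:
apply_moves:
  increments:
    - [[-0.6, -3.4, -0.2], [0, 0, 0], 0]
    - [[-0.6, -3.4, -0.2], [0, 0, 0], 0]
    - [[-0.6, -3.4, -0.1], [0, 0, 0], 0]
    - [[-0.6, -3.4, -0.1], [0, 0, 0], 0]
    - [[-0.6, -3.4, -0.1], [0, 0, 0], 0]
    - [[-0.7, -3.4, -0.1], [0, 0, 0], 0]
    - [[0, 0, 0], [0, 0, 0], 0]

```text
t: 11.52
tool_pos: [0.4981, -0.163, 0.1338]
eef_rot: [-0.001, 0.117, 0.993, -0.0]
contact_force: [-0.3, 0.2, -1.7]
grip_width: 0.248
```

```bash
python3 - <<'E'
from plan import *
from h import *
C={n:camera(n) for n in('side','top')}
s=state();print(s['t'],s['tool_pos'],yaw(s['eef_rot']),s['contact_force'],s['grip_width'])
save('swept2',np.hstack([cv2.resize(C['top']['color'][165:265,245:345],(400,400),interpolation=2),cv2.resize(C['side']['color'][200:300,280:380],(400,400),interpolation=2)]))
E
```

```text
11.625 [ 0.49869818 -0.16006847  0.13400856] 76.79380308868426 [-0.06335705  0.76955178 -2.03116191] 0.2480894767650367
```

View pics/swept2.png

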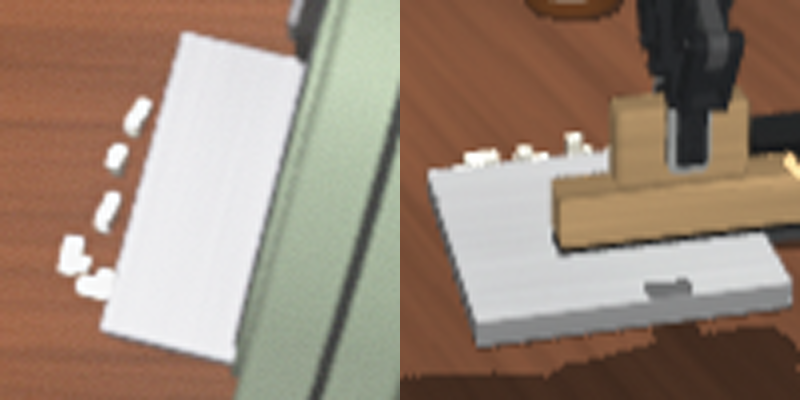

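All five chips now lie on the counter past the +y edge, top crop x 60–150, y 100–300. Returning the scraper to its free spot.

Request:
apply_moves:
  increments:
    - [[0.6, -3, 0.2], [0, 0, -5.9], 0]
    - [[0.9, -2.9, 0.2], [0, 0, -5.9], 0]
    - [[1.1, -2.8, 0.2], [0, 0, -5.9], 0]
    - [[1.4, -2.7, 0.2], [0, 0, -6], 0]
    - [[1.7, -2.6, 0.3], [0, 0, -5.9], 0]
    - [[0, 0, 2.2], [0, 0, 0], 0]
    - [[0, 0, 2.2], [0, 0, 0], 0]
    - [[0, 0, 1.6], [0, 0, 0], 0]
    - [[0, 0, 0], [0, 0, 0], 0]

```text
t: 12.75
tool_pos: [0.4382, -0.2993, 0.063]
eef_rot: [-0.001, -0.143, 0.99, 0.001]
contact_force: [0.2, 0.1, -0.9]
grip_width: 0.25
```

Request:
apply_moves:
  increments:
    - [[0, 0, 0.3], [0, 0, 0], 0]
    - [[0, 0, 0.15], [0, 0, 0], 0]
    - [[0, 0, 0], [0, 0, 0], 0]

```text
t: 13.12
tool_pos: [0.4384, -0.3002, 0.0596]
eef_rot: [0.0, -0.143, 0.99, -0.0]
contact_force: [0.9, -0.0, -1.5]
grip_width: 0.25
```

Request:
apply_moves:
  increments:
    - [[0, 0, 0.15], [0, 0, 0], 0]
    - [[0, 0, 0], [0, 0, 0], 0]

```text
t: 13.38
tool_pos: [0.4383, -0.3002, 0.0578]
eef_rot: [-0.0, -0.143, 0.99, -0.0]
contact_force: [0.4, 0.0, -2.0]
grip_width: 0.25
```

Request:
apply_moves:
  increments:
    - [[0, 0, 0.1], [0, 0, 0], 0]
    - [[0, 0, 0], [0, 0, 0], 0]
    - [[0, 0, 0], [0, 0, 0], 2.6]
    - [[0, 0, 0], [0, 0, 0], 4]
    - [[0, 0, 0], [0, 0, 0], 6]
    - [[0, 0, 0], [0, 0, 0], 7.5]
    - [[0, 0, 0], [0, 0, 0], 7.5]
    - [[0, 0, -3], [0, 0, 0], 7.5]
    - [[0, 0, -4], [0, 0, 0], 7.5]
    - [[0, 0, -3], [0, 0, 0], 7.5]

```text
t: 14.62
tool_pos: [0.4384, -0.3002, 0.1584]
eef_rot: [0.0, -0.143, 0.99, -0.0]
contact_force: [0.4, 0.3, 0.4]
grip_width: 0.877
```

```bash
python3 - <<'E'
from plan import *
D=np.array([.5093,-.0489]);a=np.radians(-13.2);R=np.array([[np.cos(a),-np.sin(a)],[np.sin(a),np.cos(a)]])
s=state();print(s['t'],s['tool_pos'],yaw(s['eef_rot']),s['contact_force'],s['grip_width'])
print(D+R@[.11,0])
plan([(.6,-.18,.17,85,6),(*(D+R@[.11,0]),.13,76.8,5)],7.5)
E
```

```text
14.625 [ 0.43839272 -0.30020908  0.15835525] 106.42098940592177 [0.35900605 0.29377792 0.39083748] 0.8768879536225809
[ 0.61639368 -0.0740186 ]
[[[-3.15,1.16,-0.19],[0,0,3.6],7.5],[[-3.07,1.36,-0.19],[0,0,3.6],7.5],[[-2.98,1.55,-0.2],[0,0,3.6],7.5],[[-2.88,1.73,-0.19],[0,0,3.5],7.5],[[-2.76,1.9,-0.2],[0,0,3.6],7.5],[[-2.65,2.07,-0.19],[0,0,3.5],7.5]]
[[[-0.14,2.14,0.8],[0,0,1.6],7.5],[[-0.08,2.14,0.8],[0,0,1.7],7.5],[[-0.02,2.14,0.8],[0,0,1.6],7.5],[[0.04,2.15,0.8],[0,0,1.7],7.5],[[0.1,2.14,0.8],[0,0,1.6],7.5]]
```

Request:
apply_moves:
  increments:
    - [[-3.1, 1.2, -0.2], [0, 0, 3.6], 7.5]
    - [[-3.1, 1.4, -0.2], [0, 0, 3.6], 7.5]
    - [[-3, 1.5, -0.2], [0, 0, 3.6], 7.5]
    - [[-2.9, 1.7, -0.2], [0, 0, 3.5], 7.5]
    - [[-2.8, 1.9, -0.2], [0, 0, 3.6], 7.5]
    - [[-2.6, 2.1, -0.2], [0, 0, 3.5], 7.5]
    - [[-0.1, 2.1, 0.8], [0, 0, 1.6], 7.5]
    - [[-0.1, 2.1, 0.8], [0, 0, 1.7], 7.5]
    - [[0, 2.1, 0.8], [0, 0, 1.6], 7.5]
    - [[0, 2.1, 0.8], [0, 0, 1.7], 7.5]

```text
t: 15.88
tool_pos: [0.6128, -0.0959, 0.1365]
eef_rot: [-0.0, 0.101, 0.995, -0.0]
contact_force: [0.7, 1.1, 0.0]
grip_width: 0.879
```

Request:
apply_moves:
  increments:
    - [[0.1, 2.1, 0.8], [0, 0, 1.6], 7.5]
    - [[0, 0, 0], [0, 0, 0], 7.5]

```text
t: 16.12
tool_pos: [0.616, -0.0742, 0.1283]
eef_rot: [-0.001, 0.114, 0.994, 0.0]
contact_force: [-0.5, -0.4, 0.5]
grip_width: 0.881
```

```bash
python3 - <<'E'
from plan import *
from h import *
C={n:camera(n) for n in('side','top')}
s=state();print(s['t'],s['tool_pos'],yaw(s['eef_rot']),s['contact_force'],s['grip_width'])
save('head',np.hstack([cv2.resize(C['top']['color'][75:275,200:400],(400,400),interpolation=2),cv2.resize(C['side']['color'][190:350,310:470],(400,400),interpolation=2)]))
E
```

```text
16.225 [ 0.61602039 -0.07649646  0.12895147] 76.83417318761192 [-0.10427453 -1.07126313 -0.19408395] 0.8780502778011058
```

View pics/head.png

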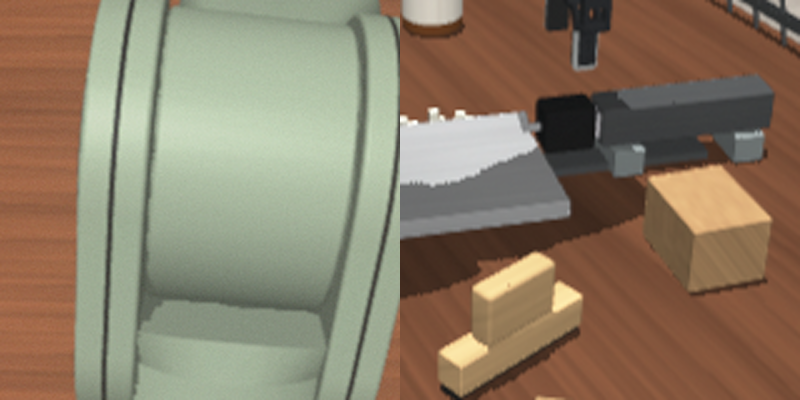

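The scraper stands upright at side crop (510,325), clear of the plate, and the open jaws are above the grip head at (567,123). I'll check the head's location numerically from the first pictures.

```bash
python3 - <<'E'
from h import *
import pickle
from scipy.ndimage import label
C=pickle.load(open('c0.pkl','rb'))
D=np.array([.5093,-.0489,0]);a=np.radians(-13.2);R=np.array([[np.cos(a),-np.sin(a),0],[np.sin(a),np.cos(a),0],[0,0,1]])
for n,(x0,y0,x1,y1) in dict(top=(310,140,350,190),side=(355,222,395,255)).items():
    c=C[n];k=np.zeros((480,640),np.uint8)
    pts=[proj(c,D+R@[.11+x,y,.048+z]) for x in(-.025,.025) for y in(-.018,.018) for z in(-.022,.022)]
    h=cv2.convexHull(np.float32(pts));cv2.fillConvexPoly(k,np.int32(h.round()),1)
    m=C[n]['color'].max(2)<38;b=np.zeros_like(m);b[y0:y1,x0:x1]=m[y0:y1,x0:x1]
    l,q=label(b);big=l==np.argmax(np.bincount(l.ravel())[1:])+1
    for w,K in(('model',k>0),('seen',big)):
        v,u=np.nonzero(K);print(n,w,'cen',u.mean().round(1),v.mean().round(1),'box',u.min(),u.max(),v.min(),v.max(),K.sum())
    print(' ddeckx 5mm',proj(c,D+R@[.115,0,.048])-proj(c,D+R@[.11,0,.048]),' ddecky 5mm',proj(c,D+R@[.11,.005,.048])-proj(c,D+R@[.11,0,.048]))
E
```

```text
Traceback (most recent call last):
ValueError: attempt to get argmax of an empty sequence
```

```bash
python3 - <<'E'
from h import *
import pickle
C=pickle.load(open('c0.pkl','rb'))
D=np.array([.5093,-.0489,0]);a=np.radians(-13.2);R=np.array([[np.cos(a),-np.sin(a),0],[np.sin(a),np.cos(a),0],[0,0,1]])
for n,S in dict(top=(.085,.11,.13),side=(.11,)).items():
    c=C[n]
    for x in S:
        pr=[(y,proj(c,D+R@[x,y/1000,.07])) for y in range(-32,33,2)]
        print(n,x,[(y,int(c['color'][int(round(p[1])),int(round(p[0]))].max())) for y,p in pr])
    pr=[(x,proj(c,D+R@[x/1000,-.008,.07])) for x in range(60,160,4)]
    print(n,'along',[(x,int(c['color'][int(round(p[1])),int(round(p[0]))].max())) for x,p in pr])
    print([proj(c,D+R@[.11+x,y,.07]).round(1).tolist() for x in(-.025,.025) for y in (-.018,.018)])
E
```

```text
top 0.085 [(-32, 179), (-30, 175), (-28, 167), (-26, 142), (-24, 125), (-22, 125), (-20, 127), (-18, 108), (-16, 89), (-14, 84), (-12, 94), (-10, 94), (-8, 88), (-6, 87), (-4, 90), (-2, 89), (0, 93), (2, 85), (4, 86), (6, 92), (8, 90), (10, 84), (12, 89), (14, 91), (16, 87), (18, 89), (20, 104), (22, 133), (24, 163), (26, 187), (28, 188), (30, 188), (32, 188)]
top 0.11 [(-32, 192), (-30, 194), (-28, 190), (-26, 189), (-24, 180), (-22, 164), (-20, 135), (-18, 133), (-16, 88), (-14, 85), (-12, 91), (-10, 91), (-8, 88), (-6, 92), (-4, 90), (-2, 93), (0, 91), (2, 93), (4, 95), (6, 86), (8, 96), (10, 92), (12, 90), (14, 92), (16, 85), (18, 85), (20, 153), (22, 196), (24, 183), (26, 175), (28, 180), (30, 185), (32, 181)]
top 0.13 [(-32, 148), (-30, 113), (-28, 110), (-26, 114), (-24, 110), (-22, 135), (-20, 103), (-18, 86), (-16, 81), (-14, 80), (-12, 91), (-10, 98), (-8, 97), (-6, 92), (-4, 92), (-2, 125), (0, 112), (2, 98), (4, 94), (6, 127), (8, 118), (10, 98), (12, 98), (14, 86), (16, 84), (18, 83), (20, 94), (22, 110), (24, 111), (26, 151), (28, 165), (30, 165), (32, 169)]
top along [
[... 340 characters left out ...]
side 0.11 [(-32, 24), (-30, 24), (-28, 25), (-26, 25), (-24, 28), (-22, 28), (-20, 36), (-18, 36), (-16, 36), (-14, 37), (-12, 36), (-10, 36), (-8, 36), (-6, 36), (-4, 36), (-2, 36), (0, 35), (2, 35), (4, 35), (6, 36), (8, 36), (10, 59), (12, 58), (14, 58), (16, 99), (18, 99), (20, 118), (22, 118), (24, 118), (26, 118), (28, 118), (30, 118), (32, 117)]
side along [(60, 137), (64, 181), (68, 139), (72, 126), (76, 61), (80, 24), (84, 32), (88, 36), (92, 36), (96, 35), (100, 36), (104, 36), (108, 36), (112, 36), (116, 35), (120, 36), (124, 37), (128, 36), (132, 39), (136, 71), (140, 86), (144, 91), (148, 92), (152, 92), (156, 92)]
[[368.6, 235.2], [364.2, 228.0], [389.6, 232.9], [384.7, 225.7]]
```

Request:
apply_moves:
  increments:
    - [[0.1, 0.1, 1.5], [0, 0, 0], 7.5]
    - [[0.1, 0, 1.5], [0, 0, 0], 7.5]
    - [[0, 0, 1.5], [0, 0, 0], 7.5]
    - [[0, 0, 1.5], [0, 0, 0], 7.5]
    - [[0, 0, 1.5], [0, 0, 0], 7.5]
    - [[0, 0, 1.1], [0, 0, 0], 7.5]
    - [[0, 0, 0], [0, 0, 0], 7.5]

```text
t: 17.1
tool_pos: [0.614, -0.0744, 0.042]
eef_rot: [-0.001, 0.115, 0.993, -0.0]
contact_force: [1.1, 0.5, 0.2]
grip_width: 0.879
```

Request:
apply_moves:
  increments:
    - [[0, 0, 0], [0, 0, 0], 6]
    - [[0, 0, 0], [0, 0, 0], 5.2]
    - [[0, 0, 0], [0, 0, 0], 4.6]
    - [[0, 0, 0], [0, 0, 0], 4.6]
    - [[0, 0, 0], [0, 0, 0], 4.6]
  squeeze: 30

```text
t: 17.73
tool_pos: [0.6146, -0.0742, 0.043]
eef_rot: [0.0, 0.115, 0.993, 0.0]
contact_force: [1.5, 3.4, 2.6]
grip_width: 0.542
```

Request:
apply_moves:
  increments:
    - [[0, 0, 0], [0, 0, 0], 4.1]
    - [[0, 0, 0], [0, 0, 0], 3.7]
    - [[0, 0, 0], [0, 0, 0], 3]
    - [[0, 0, 0], [0, 0, 0], 3]
    - [[0, 0, 0], [0, 0, 0], 3]
  squeeze: 40

```text
t: 18.35
tool_pos: [0.6149, -0.0728, 0.0432]
eef_rot: [0.0, 0.114, 0.993, 0.001]
contact_force: [0.7, 11.0, 9.3]
grip_width: 0.421
```

Request:
apply_moves:
  increments:
    - [[0, 0.13, -0.1], [0, 0, 0], 3]
    - [[0, 0, 0], [0, 0, 0], 3]
    - [[0, 0, 0], [0, 0, 0], 3]

```text
t: 18.73
tool_pos: [0.6146, -0.0727, 0.0434]
eef_rot: [-0.0, 0.115, 0.993, 0.0]
contact_force: [4.4, 4.4, -8.6]
grip_width: 0.414
```

Request:
apply_moves:
  increments:
    - [[0.4, 0, 0.05], [0, 0, 0], 3]
    - [[0.6, 0, 0], [0, 0, 0], 3]
    - [[0.5, 0, 0], [0, 0, 0], 3]
    - [[0.5, 0, 0], [0, 0, 0], 3]

```text
t: 19.23
tool_pos: [0.5955, -0.0683, 0.0433]
eef_rot: [0.001, 0.115, 0.993, 0.0]
contact_force: [4.3, 3.2, -4.6]
grip_width: 0.417
```

Request:
apply_moves:
  increments:
    - [[1, 0, 0], [0, 0, 0], 3]
    - [[1, 0, 0], [0, 0, 0], 3]
    - [[1, 0, 0], [0, 0, 0], 3]
    - [[1, 0, 0], [0, 0, 0], 3]
    - [[1, 0, 0], [0, 0, 0], 3]
    - [[1, 0, 0], [0, 0, 0], 3]
    - [[1, 0, 0], [0, 0, 0], 3]
    - [[1, 0, 0], [0, 0, 0], 3]
    - [[1, 0, 0], [0, 0, 0], 3]

```text
t: 20.35
tool_pos: [0.5081, -0.0483, 0.0433]
eef_rot: [0.001, 0.115, 0.993, -0.0]
contact_force: [6.6, 1.5, -7.7]
grip_width: 0.422
```

Request:
apply_moves:
  increments:
    - [[0.5, 0, 0], [0, 0, 0], 3]
    - [[0.3, 0, 0], [0, 0, 0], 3]
    - [[0, 0, 0], [0, 0, 0], 3]

```text
t: 20.72
tool_pos: [0.5003, -0.0465, 0.0433]
eef_rot: [0.001, 0.115, 0.993, -0.0]
contact_force: [4.7, -0.3, -5.5]
grip_width: 0.419
```

Request:
apply_moves:
  increments:
    - [[0.2, 0, 0], [0, 0, 0], 3]
    - [[0, 0, 0], [0, 0, 0], 3]

```text
t: 20.98
tool_pos: [0.4984, -0.046, 0.0433]
eef_rot: [0.001, 0.115, 0.993, -0.0]
contact_force: [5.7, -0.0, -6.8]
grip_width: 0.413
```

Request:
apply_moves:
  increments:
    - [[0.15, 0, 0], [0, 0, 0], 3]
    - [[0, 0, 0], [0, 0, 0], 3]
    - [[0, 0, 0], [0, 0, 0], 3]

```text
t: 21.35
tool_pos: [0.4979, -0.0459, 0.0433]
eef_rot: [0.002, 0.115, 0.993, -0.0]
contact_force: [11.2, -1.5, -11.0]
grip_width: 0.417
```

```bash
python3 - <<'E'
from plan import *
from h import *
C={n:camera(n) for n in('side','top')}
s=state();print(s['t'],s['tool_pos'],yaw(s['eef_rot']),s['contact_force'],s['grip_width'])
save('end',np.hstack([cv2.resize(C['top']['color'][75:375,120:520],(400,300),interpolation=2),cv2.resize(C['side']['color'][190:310,310:470],(400,300),interpolation=2)]))
E
```

```text
21.45 [ 0.49788366 -0.04590302  0.04331929] 76.82411648702568 [10.30109846 -0.93076303 -9.69360945] 0.41952058767475126
```

View pics/end.png

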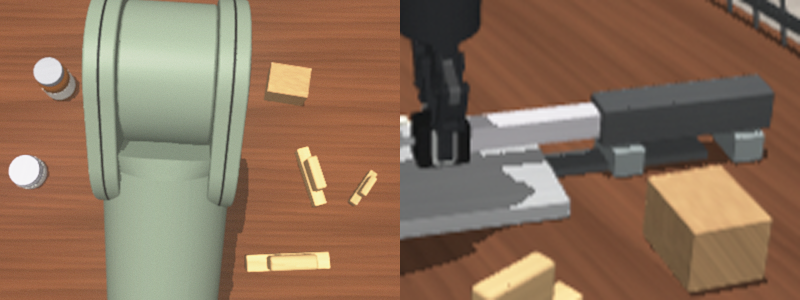

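The arm is out over the plate, with its white inner bar visible at side crop (540,125) and the head still in the jaws. The scraper is upright at top crop (312,177), and the tin, jar and carton haven't moved. Handing in.

```bash
python3 -c "
from rig import *
print(finish_job()); s=state(); print(s['t'],s['tool_pos'],s['grip_width'])"
```

```text
the job is handed in; nothing more can be done
None
the job is handed in; nothing more can be done
```

The job is handed in at about 21.5 s of the 58 s. The arm still held the hanger at its second stop with the button squeezed in; no verdict was reported.

- **Scraper and chips:** I took the 130 mm scraper, not the 175 mm or 85 mm look-alikes. One sweep towards +y pushed all five chips off the plate. The picture afterwards shows them on the counter beside it, one close against the plate's edge. I then stood the scraper upright again at its original spot.
- **Hanger arm:** I pinched the grip head with 40 N. The opening read about 36 mm, which means the button is in. Pulling moved it 0.120 m, until the force rose to about 11 N against the end stop.
- **Bystanders:** the last picture shows the tin, jar and carton in place.
- **Disagreements:**
  - The camera fit put heights 3–4 mm too low.
  - The held scraper looked about 7 mm too high in the side view, so I set its sweep height by touching the plate.
  - Up to 11 N of side and vertical force remained on the gripper while it held the head.

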